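Make up a soup order and a rice order for takeaway

ROBOT

A 7-joint arm with a two-finger parallel gripper is mounted at the origin on a cart in front of the work surface, level with it; the furniture and walls round the work are solid. World frame = base frame: x ahead of the robot, y to its left, z up, the work surface at z = 0. Lengths are in m, angles in rad, forces in N, time in s.
With the tool pointing down it reaches from about 0.4 to 0.875 m from the base axis. Payload 4.4 kg.
Tool frame: the origin (TCP) lies midway between the tips of the shut fingers; the grasp point (between the pads) lies 19 mm behind it (manip.pinch_z is the distance from the TCP to the grasp point, in m); z points along the fingers, y is the line along which they close (so a half turn about z gives the same grasp; the last joint's range is limited). The gripper opens to 85 mm and grips with 20 to 120 N. Pads are 22 mm wide; open, the fingers measure 114 mm over their backs; the gripper's body (76 mm by 85 mm) begins 54 mm behind the grasp point. The pads swing forward as they close: fully open they stand 13 mm farther back than shut.
Start: joints at [-1.33, 0.628, 0.038, 1.517, -0.027, 0.996, -0.02], TCP at [0.196, 0.62, 0.231] pointing down, gripper open.
Joint ranges: [-3.06, 3.06], [-0.37, 2.12], [-1.25, 1.32], [0.18, 2.47], [-1.1, 4.24], [0.23, 1.98], [-2.94, 2.94]. Speed limits (rad/s): [2.57, 2.57, 3.14, 3.14, 3.14, 3.14, 3.14].

INTERFACE

Orientations are given as a rotation vector (axis times angle).
In Python, from plant import manip, imaging, search_frame, outline_of, spot_point gives the robot as it stands. The module is installed in compiled form; this text tells all that it offers.
- The arm moves only by the tool jog_arm, never from a script. Its argument "plan" is a list of rows, each a list of 7 numbers: the shift along the tool's x, y, z scaled (see below), then the turn, a rotation vector about the tool's x, y, z scaled (see below), then the closure, from 0 (fully open) to 1 (shut). A call has 1 to 20 rows; each row shifts and turns the commanded pose from where the row before left it, along the tool's axes as they then stand; what a row does not reach is not made up. The controller multiplies each number of a shift by 0.04 m and each number of a turn by 0.15 rad. A row lasts 1/8 s, in which the tool goes at most 62.5 mm and 10.7 degrees, less where a joint would pass 70% of its speed; a pose out of reach is approached as far as the arm can. A call with a number of a shift or a turn outside -1 to 1 is refused whole. A call with a gripper value outside its range is refused whole. The fingers move at their own pace and stop on an object; "grip_force" is the grip in N (left out, the last holds). Time passes only in rows, so rows that do not move let the fingers close. It gives the time, the measured TCP pose, the force, the opening and the grip force at its end, in the units of the state.
- manip.get_obs(): the state, without advancing time (a new reading comes with each control period).
- imaging.snapshot(name): name is "side" or "top"; returns a dict with "img" (384x512x3 uint8, red, green, blue), "fx", "fy", "cx", "cy" (pixels), "rvec" (rotation vector, rad) and "tvec" (3), from world to camera coordinates, as OpenCV has them. Camera axes: x right, y down, z forward; pixel columns grow to the right and rows downward; lengths in m; the calibration is good to about 2 mm. A picture is of the moment at which its call begins. There is no depth.
- manip.sign_off(): hands the job in; it is judged then, once.
Trained networks look in the newest picture that a camera, given by its name, has taken for a name from the list of things; names that differ only in an ending like _2 or _b are one class to them, and where a whole thing is asked for, a point or a joint stands for the part that bears it (a point fixed in the world has none). Each returns a list of dicts, best first, with "p" (0 to 1); they miss things now and then, are a little off and sometimes report something else, mostly with a low value. They report only what shows in the picture. A call takes as long as a camera call.
- search_frame(camera, target): "xyz" ([x, y, z] in m, in world coordinates, good to about 4 mm: the middle of the surface that is visible of it).
- outline_of(camera, target): "region" (384x512 bool, what is visible of it).
- spot_point(camera, target): "xyz" ([x, y, z] in m, in world coordinates, good to about 4 mm: a listed point, or the origin of a listed thing).
The state is a dict: "clock": time; "joints": joint angles; "joint_velocities": joint speeds; "joint_torque": joint torques, N m; "ee_pos": TCP position; "eef_rot": TCP orientation; "force": force on the tool from outside, world axes, zero at the start; "ft_torque": the same for the moment, N m; "width": finger opening in m; "grasp_force": force on a finger pad.
Only numpy, scipy, OpenCV 4.12 (cv2) and the standard library are available. Lean on these libraries where they do the work, as an engineer would, in place of code of your own. Each camera call takes 0.05 s, during which the arm holds its last target. There are 200 camera calls.

TASK

Make up the two waiting takeaway orders. The carrier with a single well is the soup order: stand the soup cup in its well and lay the wooden spoon lengthwise in the middle of its cutlery groove; the carrier with two wells is the rice order: rice tub in the large well, dip pot in the small well, and the sleeved chopsticks likewise in its groove. Keep the soup cup upright all the way, seat everything fully down, and leave the tape roll, order pad and marker where they lie.

Things in the scene. Friction and masses are not known exactly. Their poses are not given: they have to be found in the camera images.
- soup_cup: Tall takeaway soup cup with a flat black lid, closed: brown card body tapering from 46 mm diameter at the foot to 56 under the lid, lid 60 diameter and 12 high with a small pull tab and a grey vent dot, 70 tall overall, about 0.22 kg. Origin: centre of the underside; z up.
- rice_tub: Squat black plastic rice tub with a flat light-grey lid, closed: 50 mm diameter at the foot, 58 under the lid, lid 62 diameter and 12 high, 44 tall overall, about 0.18 kg. Origin: centre of the underside; z up.
- dip_pot: Small white dip pot with a flat grey lid, closed, clearly the smallest of the three round containers: 32 mm diameter at the foot, 40 under the lid, lid 44 diameter and 13 high, 38 tall overall, about 0.06 kg. Origin: centre of the underside; z up.
- soup_spoon: Wooden soup spoon lying flat, 151 mm long: straight handle 11 wide and 9 high from x = -79 to +28, a thin neck, and a round bowl 32 across and 9 high centred at x = +56. About 0.03 kg. Origin: on the underside of the handle near the balance point, a good place to grip; x along the spoon towards the bowl, z up.
- chopsticks: Pair of wooden chopsticks in a straight stiff brown paper sleeve with a white band, lying flat: sleeve 125 mm long (along x), 22 wide, 9 high; the stick ends show at both ends, 172 long overall. About 0.03 kg. Origin: centre of the sleeve's underside; x along the sticks towards the thin ends, z up.
- one_well_carrier: Brown moulded-pulp carrier, loose, 0.4 kg, the smaller, 150 x 132 mm, 24 high. Origin: underside near the middle, z up. One round well, centre x = 35, y = 0, 64 diameter, mouth bevelled 3, floor at z = 6. Cutlery groove parallel to y: centre line x = -45, 40 wide, open-ended, floor z = 12; its banks are cut away for fingers at y -22 to 22, x -75 to -2.
- two_well_carrier: Brown moulded-pulp carrier, loose, 0.4 kg, the larger, 150 x 164 mm, 24 high. Origin: underside near the middle, z up. Large round well: centre x = 35, y = -38, 64 diameter; small: x = 35, y = 44, 48 diameter; mouths bevelled 3, floors at z = 6. Cutlery groove parallel to y: centre line x = -45, 40 wide, open-ended, floor z = 12; its banks are cut away for fingers at y -22 to 22, x -75 to -2.
- tape_grey: Bystander: roll of grey tape lying flat, 82 mm diameter, 30 high, Origin: centre of the underside. Fixed equipment near the work, not listed: tape dispenser, 105 high, at x 0.33 to 0.56 m, y 0.02 to 0.14; cash drawer with keyboard, 130 high, at x over 0.41, y over 0.32; receipt printer with scanner, 300 high, at x over 0.60, y 0.18 to 0.32; carry things high over these.
- order_pad: Bystander: spiral-bound order pad with a brown cover, 130 x 94 x 13 mm, beside the carriers. Origin: centre of the underside, x along the 130 side.
- marker: Bystander: marker pen, white with a green cap, 135 mm long (along y), 17 thick, beside the order pad. Origin: underside, middle of the pen.

How it is judged:
By the outcome, as a careful person would: the job done as asked, in the order asked, and still so for the second after the job is handed in, with the robot touching nothing.
It also fails if it takes over 128 s, if anything falls off the work surface, if the arm or the gripper's body presses on something with over 40 N, if the wrist force passes 120 N, or if a joint passes its speed limit or range.

## Working session

There is one attempt and no reset: what is moved stays moved. The work goes in short steps, Python scripts to look and compute and a tool call to move; the robot and the scene stay as the last step left them, time stands still between calls to the robot, and variables do not carry over. Pictures are saved under pics/ and viewed, at most 14 in all, crops included, and the job is handed in when it is done.

Besides the shell and the picture viewer there is one more tool, called as a command line: name --pt "numbers of a row" for each row, then --argument value for the rest. jog_arm: Moves the arm, as the interface text tells. Its arguments: {"type":"object","properties":{"plan":{"type":"array","items":{"type":"array","items":{"type":"number","minimum":-1,"maximum":1}}},"grip_force":{"type":"number"}},"required":["plan"]}

```bash
mkdir -p pics; cat > h.py <<'E'
from plant import manip, imaging, search_frame, outline_of, spot_point
import numpy as np, cv2
from scipy.spatial.transform import Rotation as R
def snap(c,f=None):
    s=imaging.snapshot(c)
    if f: cv2.imwrite('pics/'+f,s['img'][:,:,::-1])
    return s
def ray(s,uv,z):
    Rm=cv2.Rodrigues(np.array(s['rvec'],float))[0];t=np.array(s['tvec']).ravel()
    d=Rm.T@np.array([(uv[0]-s['cx'])/s['fx'],(uv[1]-s['cy'])/s['fy'],1]);c=-Rm.T@t
    return c+d*(z-c[2])/d[2]
def proj(s,P):
    K=np.array([[s['fx'],0,s['cx']],[0,s['fy'],s['cy']],[0,0,1.]])
    return cv2.projectPoints(np.array(P,float).reshape(-1,1,3),np.array(s['rvec'],float),np.array(s['tvec'],float),K,None)[0].reshape(-1,2)
E
python3 - <<'E'
from h import *
for c in ('top','side'):
    s=snap(c,c+'0.png')
    for n in 'soup_cup rice_tub dip_pot soup_spoon chopsticks one_well_carrier two_well_carrier tape_grey order_pad marker'.split():
        a=search_frame(c,n);b=spot_point(c,n)
        print(c,n,[(np.round(i['xyz'],3).tolist(),round(i['p'],2)) for i in a[:2]],[(np.round(i['xyz'],3).tolist(),round(i['p'],2)) for i in b[:2]])
o=manip.get_obs();print(o['clock'],o['ee_pos'],o['eef_rot'],R.from_rotvec(o['eef_rot']).as_matrix().round(3),manip.pinch_z,o['width'])
E
```

```text
top soup_cup [([0.347, 0.299, 0.068], 0.8)] [([0.349, 0.302, -0.003], 0.72)]
top rice_tub [([0.654, 0.106, 0.042], 0.92)] [([0.661, 0.104, 0.002], 0.89)]
top dip_pot [([0.435, 0.197, 0.039], 0.51), ([0.652, 0.105, 0.047], 0.42)] [([0.438, 0.199, 0.001], 0.58)]
top soup_spoon [([0.655, -0.02, 0.013], 0.82)] [([0.644, -0.014, 0.004], 0.48)]
top chopsticks [([0.409, -0.106, 0.01], 0.62), ([0.348, 0.296, 0.067], 0.5)] [([0.419, -0.103, 0.002], 0.86)]
top one_well_carrier [([0.415, -0.269, 0.013], 0.84), ([0.654, 0.101, 0.045], 0.18)] [([0.417, -0.27, 0.004], 0.82)]
top two_well_carrier [] [([0.61, -0.19, -0.0], 0.89)]
top tape_grey [([0.537, 0.266, 0.029], 0.65)] [([0.545, 0.27, -0.0], 0.85)]
top order_pad [] [([0.656, -0.373, 0.002], 0.84)]
top marker [([0.566, -0.372, 0.016], 0.48)] [([0.566, -0.375, 0.004], 0.6)]
side soup_cup [([0.34, 0.282, 0.055], 0.59)] [([0.344, 0.302, -0.0], 0.8)]
side rice_tub [([0.651, 0.088, 0.036], 0.62)] [([0.661, 0.104, -0.004], 0.65)]
side dip_pot [([0.431, 0.199, 0.038], 0.5)] [([0.436, 0.2, -0.0], 0.46)]
side soup_spoon [([0.646, -0.02, 0.01], 0.72)] [([0.645, -0.018, 0.002], 0.49)]
side chopsticks [] [([0.422, -0.103, -0.005], 0.6)]
side one_well_carrier [([0.408, -0.28, 0.013], 0.73)] [([0.416, -0.277, 0.001], 0.85)]
side two_well_carrier [] [([0.616, -0.19, 0.004], 0.82), ([0.343, 0.297, 0.002], 0.19)]
side tape_grey [([0.531, 0.249, 0.022], 0.82)] [([0.541, 0.269, -0.002], 0.72)]
side order_pad [([0.65, -0.378, 0.01], 0.81)] [([0.657, -0.374, 0.001], 0.88)]
side marker [([0.566, -0.382, 0.014], 0.55)] [([0.568, -0.371, -0.001], 0.79)]
2.1 [0.19626028 0.61967572 0.23131772] [-4.80023350e-01 -3.10463859e+00 -3.54719463e-05] [[-0.953  0.302 -0.   ]
 [ 0.302  0.953  0.   ]
 [ 0.     0.    -1.   ]] 0.0187 0.08513900517735684
```

View pics/top0.png

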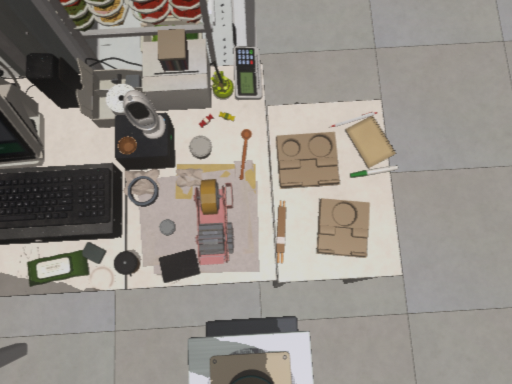

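View pics/side0.png

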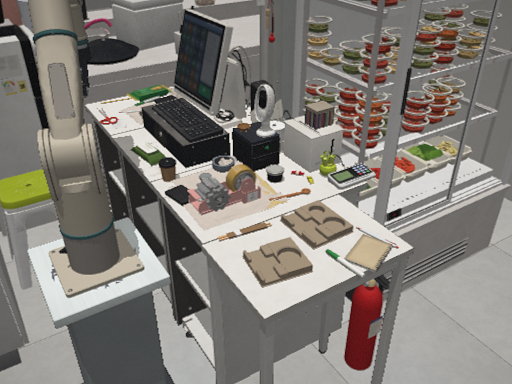

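```bash
cat > fit.py <<'E'
from h import *
from scipy.optimize import minimize
def box(x0,x1,y0,y1,h,z0=0): return np.array([[x,y,z] for x in(x0,x1) for y in(y0,y1) for z in(z0,h)])
def cyl(r,z,cx=0): a=np.linspace(0,2*np.pi,24); return np.c_[cx+r*np.cos(a),r*np.sin(a),0*a+z]
def rnd(f,u,l,lh,H): return [np.vstack([cyl(f/2,0),cyl(u/2,H-lh),cyl(l/2,H-lh),cyl(l/2,H)])]
M={'soup_cup':rnd(.046,.056,.06,.012,.07),'rice_tub':rnd(.05,.058,.062,.012,.044),'dip_pot':rnd(.032,.04,.044,.013,.038),
'soup_spoon':[box(-.079,.028,-.0055,.0055,.009),box(.028,.042,-.003,.003,.007),np.vstack([cyl(.016,0,.056),cyl(.016,.009,.056)])],
'chopsticks':[box(-.0625,.0625,-.011,.011,.009),box(-.086,.086,-.006,.006,.007)],
'one_well_carrier':[box(-.075,.075,-.066,.066,.024)],'two_well_carrier':[box(-.075,.075,-.082,.082,.024)]}
def fit(n,g,views,z=0,S=4):
    """g=(x,y,yaw); views: list of (snapshot, mask)"""
    def cost(p):
        c=0
        for s,m in views:
            im=np.zeros(m.shape,np.uint8);im=cv2.resize(im,None,fx=S,fy=S)
            for q in M[n]:
                P=R.from_euler('z',p[2]).apply(q)+[p[0],p[1],z]
                h=cv2.convexHull(proj(s,P).astype(np.float32)).reshape(-1,2)
                cv2.fillPoly(im,[np.round(((h+.5)*S-.5)*16).astype(int)],255,shift=4)
            f=cv2.resize(im,m.shape[::-1],interpolation=cv2.INTER_AREA)/255.
            c+=np.abs(f-m).sum()/m.sum()
        return c/len(views)
    b=None
    for k in (0,1):
        r=minimize(cost,g if b is None else b.x,method='Nelder-Mead',options=dict(initial_simplex=np.array(g if b is None else b.x)+np.array([[0,0,0],[.008,0,0],[0,.008,0],[0,0,.15]]),xatol=1e-4,fatol=1e-4))
        b=r
    return b.x,b.fun
def masks(n,cams=('top','side'),S=None,near=None):
    v=[]
    for c in cams:
        o=outline_of(c,n)
        if o: v.append((c,S[c],o[0]['region'].astype(float),o[0]['p']))
    return v
E
python3 - <<'E'
from fit import *
S={c:snap(c) for c in('top','side')}
G={'soup_cup':(.347,.301,0),'rice_tub':(.661,.104,0),'dip_pot':(.437,.2,0),'soup_spoon':(.644,-.016,-.1),'chopsticks':(.42,-.103,0),'one_well_carrier':(.417,-.272,0),'two_well_carrier':(.612,-.19,0)}
for n,g in G.items():
    for c,s,m,p in masks(n,S=S):
        ys,xs=np.nonzero(m)
        gg=[g] if n not in('chopsticks','soup_spoon') else [(g[0],g[1],a) for a in(-.2,0,.2)]
        r=min((fit(n,q,[(s,m)]) for q in gg),key=lambda r:r[1])
        print(n,c,round(p,2),int(m.sum()),xs.mean().round(),ys.mean().round(),r[0].round(4),round(r[1],3))
s=S['top'];im=cv2.resize(s['img'][85:270,225:385,::-1],None,fx=3.2,fy=3.2,interpolation=cv2.INTER_CUBIC);cv2.imwrite('pics/crop.png',im)
E
```

```text
soup_cup top 0.82 518 127.0 263.0 [0.351  0.3028 0.0725] 0.053
soup_cup side 0.41 44 205.0 175.0 [0.347 0.309 0.   ] 9.642
rice_tub top 0.59 377 201.0 147.0 [0.6599 0.1038 0.0784] 0.142
dip_pot top 0.74 192 168.0 226.0 [0.4431 0.1992 0.009 ] 0.2
dip_pot side 0.59 49 205.0 175.0 [0.4424 0.2068 0.013 ] 2.42
soup_spoon top 0.48 221 245.0 149.0 [ 0.6455 -0.0136 -0.1542] 0.291
soup_spoon side 0.59 131 291.0 195.0 [ 0.6426 -0.0157 -0.1387] 0.566
chopsticks top 0.9 439 281.0 232.0 [ 0.4202 -0.1033 -0.1012] 0.166
chopsticks side 0.71 335 244.0 231.0 [ 0.4172 -0.1046 -0.1113] 0.145
one_well_carrier top 0.69 2825 343.0 228.0 [ 0.4173 -0.2702 -0.1536] 0.025
one_well_carrier side 0.61 2161 277.0 262.0 [ 0.4139 -0.2735 -0.1293] 0.061
two_well_carrier top 0.63 3250 307.0 160.0 [ 0.6137 -0.1883  0.0093] 0.028
two_well_carrier side 0.94 1993 317.0 224.0 [ 0.6114 -0.193   0.0013] 0.066
```

View pics/crop.png

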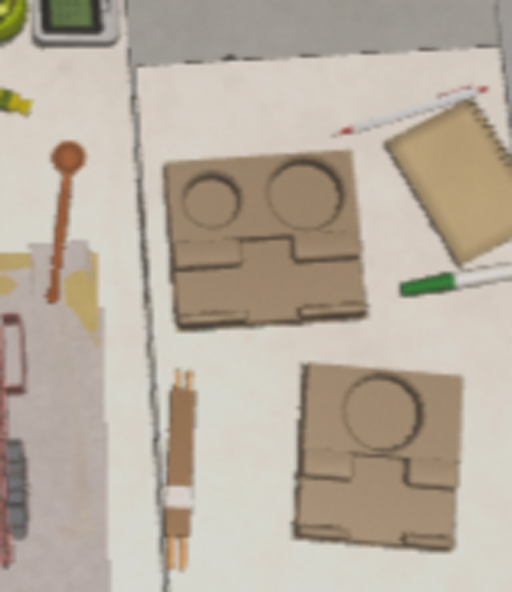

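```bash
cat > pl.py <<'E'
from h import *
import json
def pl(wps,start=None):
    """wps: (x,y,z,phi,closure,step_m) ; prints rows (calls of <=20) ; n-row waits given as int with last closure"""
    o=manip.get_obs();p=np.array(o['ee_pos']);m=R.from_rotvec(o['eef_rot'])
    rows=[];g=0
    for w in wps:
        if isinstance(w,tuple) and len(w)==2: rows+= [[0,0,0,0,0,0,w[1]]]*w[0]; g=w[1]; continue
        x,y,z,phi,g,st=w;tg=np.array([x,y,z])
        ya=m.as_matrix()[:,1];c=np.arctan2(ya[1],ya[0])
        az=np.arctan2(y,x); phi=az+(phi-az+np.pi/2)%np.pi-np.pi/2
        Rt=R.from_matrix(np.array([[-np.sin(phi),np.cos(phi),0],[np.cos(phi),np.sin(phi),0],[0,0,-1]]).T.T)
        n=int(max(1,np.ceil(np.linalg.norm(tg-p)/st),np.ceil((m.inv()*Rt).magnitude()/.14)))
        for k in range(n):
            d=m.inv().apply((tg-p)/(n-k))/.04; r=((m.inv()*Rt).as_rotvec()/(n-k))/.15
            d=d.round(2);r=r.round(2); rows.append([*(d+0).tolist(),*(r+0).tolist(),g])
            p=p+m.apply(d*.04); m=m*R.from_rotvec(r*.15)
    for i in range(0,len(rows),20): print(json.dumps(rows[i:i+20]).replace(' ','').replace('.0,',',').replace('-0,','0,'))
    print(len(rows))
E
python3 -c "
from pl import *
pl([(.351,.303,.16,-.3,.12,.036),(.351,.303,.04,-.3,.12,.03)])"
```

```text
[[-0.51,-0.53,0.15,0,0,0.87,0.12],[-0.57,-0.46,0.15,0,0,0.87,0.12],[-0.63,-0.38,0.15,0,0,0.87,0.12],[-0.67,-0.3,0.15,0,0,0.87,0.12],[-0.7,-0.21,0.15,0,0,0.87,0.12],[-0.73,-0.12,0.15,0,0,0.87,0.12],[-0.73,-0.02,0.15,0,0,0.87,0.12],[-0.73,0.08,0.15,0,0,0.87,0.12],[-0.71,0.17,0.15,0,0,0.87,0.12],[-0.69,0.26,0.14,0,0,0.87,0.12],[-0.65,0.35,0.15,0,0,0.86,0.12],[-0.59,0.43,0.14,0,0,0.87,0.12],[0,0,0.6,0,0,0,0.12],[0,0,0.6,0,0,0,0.12],[0,0,0.6,0,0,0,0.12],[0,0,0.6,0,0,0,0.12],[0,0,0.6,0,0,0,0.12]]
17
```

jog_arm --pt "-0.51 -0.53 0.15 0 0 0.87 0.12" --pt "-0.57 -0.46 0.15 0 0 0.87 0.12" --pt "-0.63 -0.38 0.15 0 0 0.87 0.12" --pt "-0.67 -0.3 0.15 0 0 0.87 0.12" --pt "-0.7 -0.21 0.15 0 0 0.87 0.12" --pt "-0.73 -0.12 0.15 0 0 0.87 0.12" --pt "-0.73 -0.02 0.15 0 0 0.87 0.12" --pt "-0.73 0.08 0.15 0 0 0.87 0.12" --pt "-0.71 0.17 0.15 0 0 0.87 0.12" --pt "-0.69 0.26 0.14 0 0 0.87 0.12" --pt "-0.65 0.35 0.15 0 0 0.86 0.12" --pt "-0.59 0.43 0.14 0 0 0.87 0.12" --pt "0 0 0 0 0 0 0.12" --grip_force 40

```text
clock: 4.53
ee_pos: [0.352, 0.3005, 0.1599]
eef_rot: [2.534, 1.855, -0.001]
force: [0.1, 0.4, -0.4]
width: 0.0753
grasp_force: 0.0
```

```bash
python3 -c "
from pl import *
o=manip.get_obs();print(o['width'])
pl([(.351,.303,.04,-.3,.12,.03),(1,.12),(8,1),(.351,.303,.2,-.3,1,.03)])"
```

```text
0.07527898657745799
[[0.01,-0.01,0.75,0,0,-0.01,0.12],[0.02,-0.01,0.75,0,0,-0.01,0.12],[0.01,-0.01,0.75,0,0,-0.01,0.12],[0.02,-0.01,0.75,0,0.01,-0.01,0.12],[0,0,0,0,0,0,0.12],[0,0,0,0,0,0,1],[0,0,0,0,0,0,1],[0,0,0,0,0,0,1],[0,0,0,0,0,0,1],[0,0,0,0,0,0,1],[0,0,0,0,0,0,1],[0,0,0,0,0,0,1],[0,0,0,0,0,0,1],[0,0,-0.67,0,0,0,1],[0,0,-0.67,0,0,0,1],[0,0,-0.67,0,0,0,1],[0,0,-0.66,0,0,0,1],[0,0,-0.67,0,0,0,1],[0,0,-0.66,0,0,0,1]]
19
```

jog_arm --pt "0.02 -0.01 0.75 0 0 0 0.12" --pt "0.02 -0.01 0.75 0 0 0 0.12" --pt "0.02 -0.01 0.75 0 0 0 0.12" --pt "0 0 0.75 0 0 0 0.12" --pt "0 0 0 0 0 0 0.12"

```text
clock: 5.15
ee_pos: [0.3494, 0.3056, 0.0387]
eef_rot: [-2.528, -1.864, 0.006]
force: [0.9, 0.1, -0.0]
width: 0.075
grasp_force: 0.0
```

```bash
python3 -c "
from pl import *
snap('side','a.png')
im=cv2.imread('pics/a.png')[120:220,120:260];cv2.imwrite('pics/a.png',cv2.resize(im,None,fx=4,fy=4,interpolation=2))
snap('top')
"
```

```text
(no output)
```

View pics/a.png

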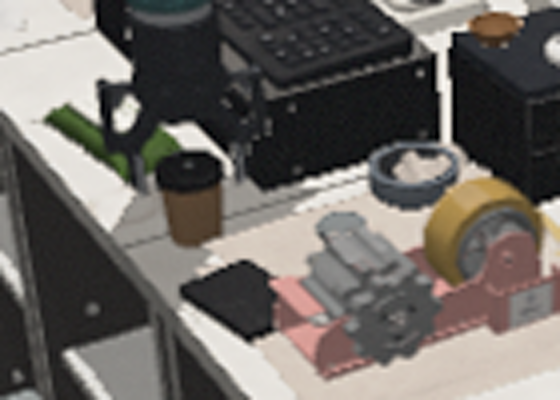

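jog_arm --pt "-0.05 0.06 0.12 0 0 0 0.12" --pt "0 0 0 0 0 0 1" --pt "0 0 0 0 0 0 1" --pt "0 0 0 0 0 0 1" --pt "0 0 0 0 0 0 1" --pt "0 0 0 0 0 0 1" --pt "0 0 0 0 0 0 1"

```text
clock: 6.12
ee_pos: [0.3523, 0.3036, 0.0362]
eef_rot: [-2.528, -1.864, -0.002]
force: [-1.6, -0.5, 5.7]
width: 0.0581
grasp_force: 41.5
```

```bash
python3 -c "
from pl import *
pl([(.352,.304,.2,-.3,1,.033),(.4506,-.277,.2,-.142,1,.036),(2,1)])"
```

```text
[[0,0,-0.82,0,0,0,1],[0,0,-0.82,0,0,0,1],[0,0,-0.82,0,0,0,1],[0.01,0,-0.82,0,0,0,1],[0,-0.01,-0.81,0,-0.01,0,1],[-0.77,0.39,0,0,0,-0.06,1],[-0.78,0.38,0,0,0,-0.06,1],[-0.78,0.38,0,0,0,-0.06,1],[-0.78,0.37,0,0,0,-0.06,1],[-0.79,0.36,0,0,0,-0.06,1],[-0.79,0.36,0,0,0,-0.06,1],[-0.79,0.35,0,0,0,-0.06,1],[-0.8,0.34,0,0,0,-0.06,1],[-0.8,0.33,0,0,0,-0.06,1],[-0.8,0.33,0,0,0,-0.06,1],[-0.81,0.32,0,0,0,-0.07,1],[-0.81,0.31,0,0,0,-0.06,1],[-0.81,0.31,0,0,0,-0.07,1],[-0.81,0.3,0,0,0,-0.06,1],[-0.82,0.29,0,0,0,-0.07,1]]
[[-0.82,0.28,0,0,0,-0.06,1],[-0.82,0.27,0,0,0,-0.07,1],[0,0,0,0,0,0,1],[0,0,0,0,0,0,1]]
24
```

jog_arm --pt "0 0 -0.82 0 0 0 1" --pt "0 0 -0.82 0 0 0 1" --pt "0 0 -0.82 0 0 0 1" --pt "0 0 -0.82 0 0 0 1" --pt "0 0 -0.82 0 0 0 1"

```text
clock: 6.75
ee_pos: [0.3518, 0.3029, 0.2006]
eef_rot: [-2.529, -1.864, 0.0]
force: [0.2, 0.2, -3.2]
width: 0.0579
grasp_force: 44.3
```

jog_arm --pt "-0.77 0.39 0 0 0 -0.06 1" --pt "-0.78 0.38 0 0 0 -0.06 1" --pt "-0.78 0.38 0 0 0 -0.06 1" --pt "-0.78 0.37 0 0 0 -0.06 1" --pt "-0.79 0.36 0 0 0 -0.06 1" --pt "-0.79 0.36 0 0 0 -0.06 1" --pt "-0.79 0.35 0 0 0 -0.06 1" --pt "-0.8 0.34 0 0 0 -0.06 1" --pt "-0.8 0.33 0 0 0 -0.06 1" --pt "-0.8 0.33 0 0 0 -0.06 1" --pt "-0.81 0.32 0 0 0 -0.07 1" --pt "-0.81 0.31 0 0 0 -0.06 1" --pt "-0.81 0.31 0 0 0 -0.07 1" --pt "-0.81 0.3 0 0 0 -0.06 1" --pt "-0.82 0.29 0 0 0 -0.07 1" --pt "-0.82 0.28 0 0 0 -0.06 1" --pt "-0.82 0.27 0 0 0 -0.07 1" --pt "0 0 0 0 0 0 1" --pt "0 0 0 0 0 0 1" --pt "0 0 0 0 0 0 1"

```text
clock: 9.25
ee_pos: [0.4507, -0.2763, 0.1992]
eef_rot: [-2.37, -2.06, -0.001]
force: [-0.1, 0.9, -2.2]
width: 0.0578
grasp_force: 44.3
```

```bash
python3 -c "
from pl import *
s=snap('side','b.png');im=cv2.imread('pics/b.png')[150:300,200:380];cv2.imwrite('pics/b.png',cv2.resize(im,None,fx=4,fy=4,interpolation=2))
pl([(.4506,-.277,.07,-.142,1,.033),(.4506,-.277,.044,-.142,1,.01),(2,1)])"
```

```text
[[0,0,0.81,0,0,0,1],[-0.01,0,0.81,0,0,0,1],[0,0,0.81,0,0,0.01,1],[-0.01,0,0.8,0,-0.01,0,1],[0,0,0.22,0,0,0,1],[0,0,0.22,0,0,0,1],[0,0,0.21,0,0,0,1],[0,0,0,0,0,0,1],[0,0,0,0,0,0,1]]
9
```

View pics/b.png

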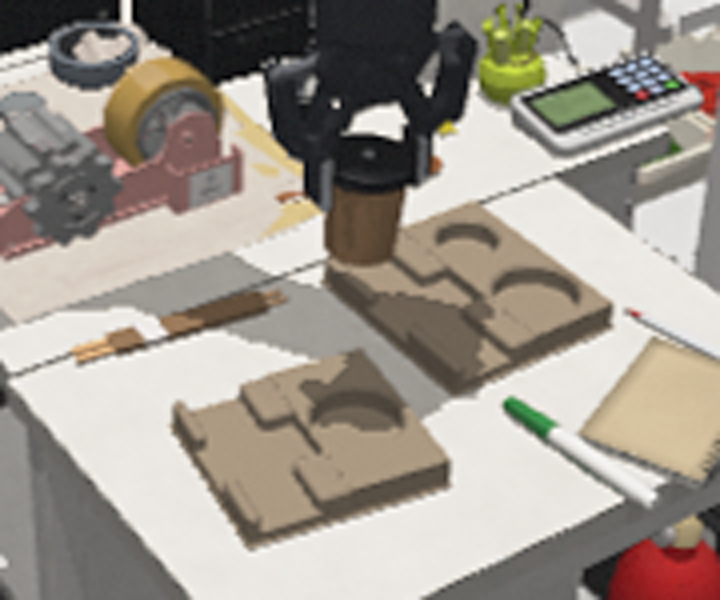

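jog_arm --pt "0 0 0.81 0 0 0 1" --pt "-0.01 0 0.81 0 0 0 1" --pt "0 0 0.81 0 0 0 1" --pt "-0.01 0 0.8 0 0 0 1" --pt "0 0 0.22 0 0 0 1" --pt "0 0 0.22 0 0 0 1" --pt "0 0 0.22 0 0 0 1" --pt "0 0 0 0 0 0 1" --pt "0 0 0 0 0 0 1"

```text
clock: 10.42
ee_pos: [0.451, -0.2788, 0.0442]
eef_rot: [2.372, 2.058, 0.0]
force: [-0.5, -0.9, -2.7]
width: 0.058
grasp_force: 44.3
```

jog_arm --pt "0 0 0.04 0 0 0 1" --pt "0 0 0 0 0 0 1" --pt "0 0 0 0 0 0 0.12" --pt "0 0 0 0 0 0 0.12" --pt "0 0 0 0 0 0 0.12" --pt "0 0 0 0 0 0 0.12" --pt "0 0 -0.6 0 0 0 0.12" --pt "0 0 -0.9 0 0 0 0.12" --pt "0 0 -0.9 0 0 0 0.12" --pt "0 0 -0.9 0 0 0 0.12" --pt "0 0 0 0 0 0 0.12"

```text
clock: 11.8
ee_pos: [0.4523, -0.2797, 0.1766]
eef_rot: [2.369, 2.055, 0.003]
force: [-0.4, -0.2, -1.3]
width: 0.0752
grasp_force: 0.0
```

```bash
python3 -c "
from pl import *
from fit import *
for c in('top','side'):
    s=snap(c);print(c,[(np.round(i['xyz'],3),i['p']) for i in spot_point(c,'soup_cup')[:1]])
    for n,g in (('one_well_carrier',(.416,-.272,-.14)),('soup_cup',(.4506,-.277,0))):
        o=outline_of(c,n)
        if o:
            m=o[0]['region'].astype(float);r=fit(n,g,[(s,m)],z=.006 if n=='soup_cup' else 0);print(n,m.sum(),r[0].round(4),round(r[1],3))
    cv2.imwrite('pics/c.png',s['img'][:,:,::-1])
im=cv2.imread('pics/c.png')[170:310,220:380];cv2.imwrite('pics/c.png',cv2.resize(im,None,fx=4,fy=4,interpolation=2))
pl([(.6445,-.0145,.15,-.147+1.571,.55,.037),(1,.55)])"
```

```text
top []
side [(array([ 0.442, -0.28 ,  0.009]), 0.78)]
one_well_carrier 1763.0 [ 0.4127 -0.2741 -0.1294] 0.298
soup_cup 521.0 [ 0.4502 -0.2776  0.0142] 0.178
[[0.6,0.32,0.05,0,0,-0.87,0.55],[0.55,0.4,0.05,0,0,-0.87,0.55],[0.5,0.47,0.05,0,0,-0.87,0.55],[0.43,0.53,0.05,0,0,-0.87,0.55],[0.36,0.58,0.05,0,0,-0.87,0.55],[0.28,0.62,0.05,0,0,-0.87,0.55],[0.2,0.65,0.05,0,0,-0.87,0.55],[0.11,0.67,0.05,0,0,-0.87,0.55],[0.02,0.68,0.04,0,0,-0.87,0.55],[-0.06,0.68,0.05,0,0,-0.87,0.55],[-0.16,0.67,0.04,0,-0.01,-0.87,0.55],[-0.24,0.65,0.05,0,0,-0.87,0.55],[0,0,0,0,0,0,0.55]]
13
```

View pics/c.png

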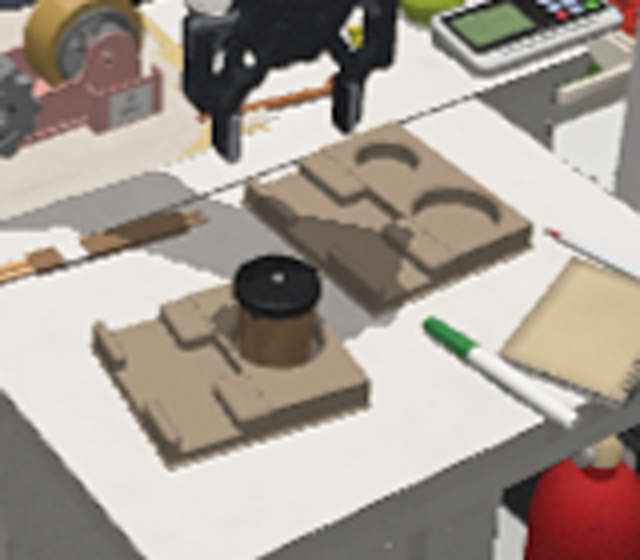

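jog_arm --pt "0.6 0.32 0.05 0 0 -0.87 0.55" --pt "0.55 0.4 0.05 0 0 -0.87 0.55" --pt "0.5 0.47 0.05 0 0 -0.87 0.55" --pt "0.43 0.53 0.05 0 0 -0.87 0.55" --pt "0.36 0.58 0.05 0 0 -0.87 0.55" --pt "0.28 0.62 0.05 0 0 -0.87 0.55" --pt "0.2 0.65 0.05 0 0 -0.87 0.55" --pt "0.11 0.67 0.05 0 0 -0.87 0.55" --pt "0.02 0.68 0.05 0 0 -0.87 0.55" --pt "-0.06 0.68 0.05 0 0 -0.87 0.55" --pt "-0.16 0.67 0.05 0 0 -0.87 0.55" --pt "-0.24 0.65 0.05 0 0 -0.87 0.55" --pt "0 0 0 0 0 0 0.55" --pt "0 0 0 0 0 0 0.55"

```text
clock: 13.95
ee_pos: [0.6443, -0.016, 0.1495]
eef_rot: [-0.233, -3.131, 0.002]
force: [0.3, -0.5, 0.2]
width: 0.0382
grasp_force: 0.0
```

```bash
python3 -c "
from pl import *
print(manip.get_obs()['width'])
pl([(.6445,-.0145,.02,-.147+1.571,.55,.033),(.6445,-.0145,.004,-.147+1.571,.55,.01),(2,.55)])"
```

```text
0.03824884218965124
[[0,0.01,0.81,0,0,0,0.55],[0,0.01,0.81,0,0,0,0.55],[0,0.01,0.81,0,-0.01,-0.01,0.55],[0,0.01,0.81,-0.01,0,0,0.55],[0,0,0.2,0,0,0,0.55],[0,0,0.2,0,0,0,0.55],[0,0,0,0,0,0,0.55],[0,0,0,0,0,0,0.55]]
8
```

jog_arm --pt "0 0.01 0.81 0 0 0 0.55" --pt "0 0.01 0.81 0 0 0 0.55" --pt "0 0 0.81 0 0 0 0.55" --pt "0 0 0.81 0 0 0 0.55" --pt "0 0 0.2 0 0 0 0.55" --pt "0 0 0.2 0 0 0 0.55" --pt "0 0 0 0 0 0 0.55" --pt "0 0 0 0 0 0 1" --pt "0 0 0 0 0 0 1" --pt "0 0 0 0 0 0 1" --pt "0 0 0 0 0 0 1" --pt "0 0 0 0 0 0 1" --grip_force 40

```text
clock: 15.45
ee_pos: [0.646, -0.0138, 0.0056]
eef_rot: [0.23, 3.132, 0.0]
force: [-0.2, -0.1, 5.1]
width: 0.0092
grasp_force: 39.4
```

```bash
python3 -c "
from pl import *
pl([(.646,-.0138,.17,1.424,1,.033),(.3707,-.2700,.17,-.142,1,.036),(2,1)])"
```

```text
[[0,0,-0.82,0,0,0,1],[0,0,-0.82,0,0,0,1],[0,0,-0.82,0,0,0,1],[0,0,-0.82,0,0.01,0,1],[0,0,-0.83,0,0,0,1],[0.49,-0.61,0,0,0,0.87,1],[0.41,-0.67,0,0,0,0.87,1],[0.31,-0.72,0,0,0,0.87,1],[0.22,-0.75,0,0,0,0.87,1],[0.12,-0.77,0,0,0,0.87,1],[0.02,-0.78,0,0,0,0.87,1],[-0.09,-0.78,0,0,0,0.87,1],[-0.19,-0.76,0,0,0,0.87,1],[-0.28,-0.73,0,0,0,0.87,1],[-0.38,-0.69,0,0,0,0.87,1],[-0.46,-0.63,0,0,0,0.87,1],[-0.54,-0.57,0,0,0,0.87,1],[0,0,0,0,0,0,1],[0,0,0,0,0,0,1]]
19
```

jog_arm --pt "0 0 -0.82 0 0 0 1" --pt "0 0 -0.82 0 0 0 1" --pt "0 0 -0.82 0 0 0 1" --pt "0 0 -0.82 0 0 0 1" --pt "0 0 -0.83 0 0 0 1" --pt "0.49 -0.61 0 0 0 0.87 1" --pt "0.41 -0.67 0 0 0 0.87 1" --pt "0.31 -0.72 0 0 0 0.87 1" --pt "0.22 -0.75 0 0 0 0.87 1" --pt "0.12 -0.77 0 0 0 0.87 1" --pt "0.02 -0.78 0 0 0 0.87 1" --pt "-0.09 -0.78 0 0 0 0.87 1" --pt "-0.19 -0.76 0 0 0 0.87 1" --pt "-0.28 -0.73 0 0 0 0.87 1" --pt "-0.38 -0.69 0 0 0 0.87 1" --pt "-0.46 -0.63 0 0 0 0.87 1" --pt "-0.54 -0.57 0 0 0 0.87 1" --pt "0 0 0 0 0 0 1" --pt "0 0 0 0 0 0 1"

```text
clock: 17.82
ee_pos: [0.3706, -0.2699, 0.1689]
eef_rot: [2.373, 2.059, 0.001]
force: [0.2, -0.8, -0.7]
width: 0.0094
grasp_force: 39.1
```

```bash
python3 -c "
from pl import *
from fit import *
o=manip.get_obs();p=o['ee_pos'];S=[]
for c in('top','side'):
    s=snap(c);S.append(s['img'][:,:,::-1])
    print(c,[(np.round(i['xyz'],3),round(i['p'],2)) for i in search_frame(c,'soup_spoon')[:2]],[(np.round(i['xyz'],3),round(i['p'],2)) for i in spot_point(c,'soup_spoon')[:2]])
    a=proj(s,[p+R.from_euler('z',-1.713).apply([x,0,0]) for x in(-.079,.028,.056,.072)]);print(a.round(1).tolist())
cv2.imwrite('pics/d.png',np.hstack([cv2.resize(S[0][160:290,310:410],None,fx=4,fy=4,interpolation=2),cv2.resize(S[1][150:280,190:290],None,fx=4,fy=4,interpolation=2)]))
pl([(.3707,-.27,.04,-.142,1,.033),(.3707,-.27,.018,-.142,1,.01),(2,1)])"
```

```text
top [] []
[[322.6, 234.1], [367.7, 238.0], [379.5, 239.0], [386.3, 239.6]]
side [(array([ 0.368, -0.317,  0.172]), 0.49)] [(array([ 0.374, -0.269,  0.167]), 0.59)]
[[250.4, 201.8], [267.6, 223.8], [272.5, 230.1], [275.3, 233.7]]
[[0,0,0.81,0,0,0,1],[0,0,0.8,0,0,0,1],[0,0,0.81,0,0,0.01,1],[-0.01,0,0.8,0,0,0,1],[0,0,0.18,0,0,0,1],[0,0,0.19,0,0,0,1],[0,0,0.18,0,0,0,1],[0,0,0,0,0,0,1],[0,0,0,0,0,0,1]]
9
```

View pics/d.png

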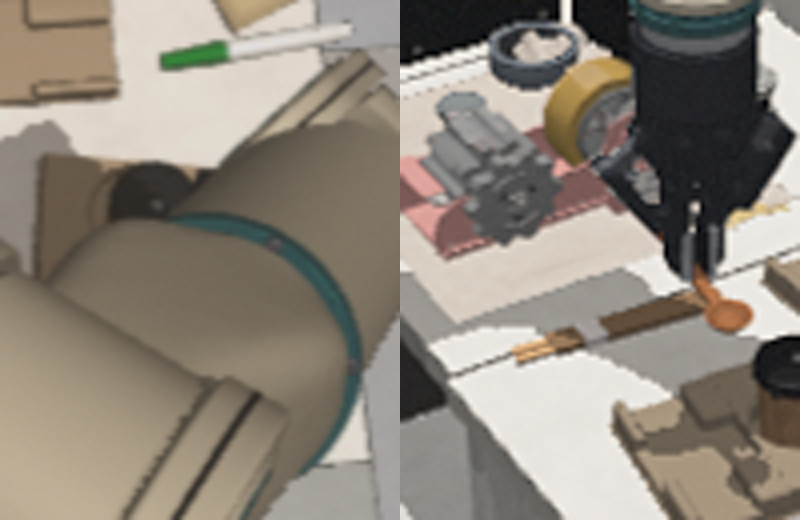

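```bash
python3 -c "
from pl import *
from scipy.optimize import fsolve
s=snap('side');p=np.array(manip.get_obs()['ee_pos']);u=np.array([np.cos(-.142),np.sin(-.142),0])
for q in [(797,130),(780,155),(745,195),(722,225),(720,270),(603,165),(630,190),(660,235),(672,270),(775,95)]:
    px=np.array([190+(q[0]-400)/4,150+q[1]/4])-.5
    f=lambda a:proj(s,[p+u*a[0]+[0,0,a[1]]])[0]-px
    print(q,(fsolve(f,[0,.05])*1000).round(0))
"
```

```text
(797, 130) [69. 87.]
(780, 155) [58. 72.]
(745, 195) [35. 49.]
(722, 225) [19. 31.]
(720, 270) [18. -3.]
(603, 165) [-59.  95.]
(630, 190) [-42.  73.]
(660, 235) [-23.  35.]
(672, 270) [-15.   6.]
(775, 95) [ 54. 116.]
```

jog_arm --pt "0 0 0.81 0 0 0 1" --pt "0 0 0.8 0 0 0 1" --pt "0 0 0.81 0 0 0 1" --pt "0 0 0.8 0 0 0 1" --pt "0 0 0 -0.8 0 0 1" --pt "0 -0.02 0.18 0 0 0 1" --pt "0 -0.02 0.18 0 0 0 1" --pt "0 -0.02 0.14 0 0 0 1" --pt "0 0 0 0 0 0 1" --pt "0 0 0 0 0 0 1"

```text
clock: 19.42
ee_pos: [0.3719, -0.267, 0.0228]
eef_rot: [2.353, 2.045, 0.067]
force: [-0.3, -0.2, 0.2]
width: 0.0092
grasp_force: 39.1
```

jog_arm --pt "-0.05 -0.01 0.08 0 0 0 1" --pt "0 0 0 0 0 0 1" --pt "0 0 0 0 0 0 0.74" --pt "0 0 0 0 0 0 0.74" --pt "0 0 0 0 0 0 0.74" --pt "0 0 0 0 0 0 0.74"

```text
clock: 20.18
ee_pos: [0.3712, -0.2688, 0.0195]
eef_rot: [2.353, 2.045, 0.067]
force: [0.5, 0.1, -0.4]
width: 0.0219
grasp_force: 0.0
```

jog_arm --pt "0 0 -0.2 0 0 0 0.74" --pt "0 0 -0.6 0 0 0 0.74" --pt "0 0 -0.8 0 0 0 0.6" --pt "0 0 -0.8 0 0 0 0.4" --pt "0 0 -0.8 0 0 0 0.12" --pt "0 0 -0.8 0.8 0 0 0.12" --pt "0 0 0 0 0 0 0.12"

```text
clock: 21.05
ee_pos: [0.3663, -0.2713, 0.1814]
eef_rot: [-2.32, -2.025, 0.056]
force: [-0.3, 0.1, 0.3]
width: 0.0751
grasp_force: 0.0
```

```bash
python3 -c "
from pl import *
s=snap('side');im=s['img'][:,:,::-1][200:310,210:350];cv2.imwrite('pics/e.png',cv2.resize(im,None,fx=4.5,fy=4.5,interpolation=2))
pl([(.5,-.13,.2,.5,.1,.037),(.66,.104,.12,1.571,.1,.037),(2,.1)])"
```

```text
[[0.66,0.47,-0.11,-0.07,-0.04,-0.71,0.1],[0.6,0.54,-0.11,-0.07,-0.04,-0.71,0.1],[0.54,0.6,-0.1,-0.07,-0.04,-0.71,0.1],[0.47,0.66,-0.1,-0.07,-0.04,-0.7,0.1],[0.4,0.71,-0.09,-0.07,-0.05,-0.71,0.1],[0.33,0.74,-0.09,-0.08,-0.04,-0.7,0.1],[0.4,0.79,0.25,0,0,-0.89,0.1],[0.29,0.84,0.25,0,0,-0.89,0.1],[0.18,0.87,0.25,0,0,-0.89,0.1],[0.06,0.88,0.25,0,0,-0.89,0.1],[-0.05,0.88,0.25,0,0,-0.9,0.1],[-0.17,0.87,0.25,0,0,-0.89,0.1],[-0.29,0.84,0.25,0,0,-0.9,0.1],[-0.4,0.79,0.25,0.01,0,-0.89,0.1],[0,0,0,0,0,0,0.1],[0,0,0,0,0,0,0.1]]
16
```

View pics/e.png

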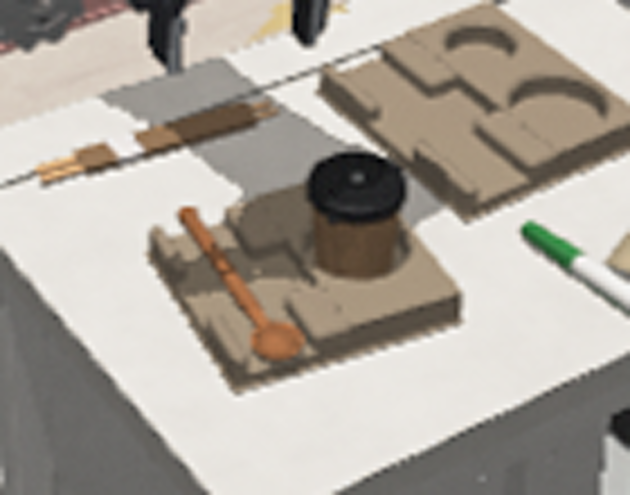

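jog_arm --pt "0 0 0 0 0 0 0.1" --pt "0 0 0 0 0 0 0.1"

```text
clock: 21.35
ee_pos: [0.3623, -0.27, 0.1787]
eef_rot: [-2.32, -2.015, 0.055]
force: [0.9, 1.6, -0.2]
width: 0.0768
grasp_force: 0.0
```

```bash
python3 -c "
from pl import *
pl([(.5,-.13,.2,.5,.1,.037),(.66,.104,.12,1.571,.1,.037),(2,.1)])"
```

```text
[[0.66,0.48,-0.11,-0.07,-0.05,-0.71,0.1],[0.6,0.55,-0.11,-0.08,-0.05,-0.71,0.1],[0.54,0.61,-0.11,-0.07,-0.04,-0.71,0.1],[0.48,0.66,-0.11,-0.08,-0.05,-0.71,0.1],[0.4,0.71,-0.1,-0.07,-0.04,-0.71,0.1],[0.32,0.76,-0.1,-0.08,-0.05,-0.72,0.1],[0.4,0.79,0.25,0,0,-0.89,0.1],[0.29,0.84,0.25,0,0,-0.89,0.1],[0.18,0.87,0.25,0,0,-0.89,0.1],[0.06,0.88,0.25,0,0,-0.89,0.1],[-0.05,0.88,0.25,0,0,-0.89,0.1],[-0.17,0.87,0.25,0,0,-0.9,0.1],[-0.29,0.84,0.25,0,0,-0.89,0.1],[-0.4,0.79,0.25,0,0,-0.9,0.1],[0,0,0,0,0,0,0.1],[0,0,0,0,0,0,0.1]]
16
```

jog_arm --pt "0.66 0.48 -0.11 -0.07 -0.05 -0.71 0.1" --pt "0.6 0.55 -0.11 -0.08 -0.05 -0.71 0.1" --pt "0.54 0.61 -0.11 -0.07 -0.04 -0.71 0.1" --pt "0.48 0.66 -0.11 -0.08 -0.05 -0.71 0.1" --pt "0.4 0.71 -0.1 -0.07 -0.04 -0.71 0.1" --pt "0.32 0.76 -0.1 -0.08 -0.05 -0.72 0.1" --pt "0.4 0.79 0.25 0 0 -0.89 0.1" --pt "0.29 0.84 0.25 0 0 -0.89 0.1" --pt "0.18 0.87 0.25 0 0 -0.89 0.1" --pt "0.06 0.88 0.25 0 0 -0.89 0.1" --pt "-0.05 0.88 0.25 0 0 -0.89 0.1" --pt "-0.17 0.87 0.25 0 0 -0.9 0.1" --pt "-0.29 0.84 0.25 0 0 -0.89 0.1" --pt "-0.4 0.79 0.25 0 0 -0.9 0.1" --pt "0 0 0 0 0 0 0.1" --pt "0 0 0 0 0 0 0.1"

```text
clock: 23.35
ee_pos: [0.6605, 0.1032, 0.1202]
eef_rot: [-0.002, 3.141, -0.004]
force: [-0.4, -0.7, 0.6]
width: 0.0772
grasp_force: 0.0
```

```bash
python3 -c "
from pl import *
o=manip.get_obs();print(R.from_rotvec(o['eef_rot']).as_matrix().round(3),np.round(o['joints'],2))
from fit import *
for c in('top','side'):
    s=snap(c)
    for n,g,z in (('one_well_carrier',(.416,-.272,-.14),0),('soup_cup',(.4506,-.277,0),.006),('soup_spoon',(.371,-.269,-1.713),.012)):
        q=outline_of(c,n)
        if q:
            m=q[0]['region'].astype(float);r=fit(n,g,[(s,m)],z=z);print(c,n,m.sum(),r[0].round(4),round(r[1],3))
pl([(.66,.104,.019,1.571,.1,.033),(2,.1),(6,1)])"
```

```text
[[-1.    -0.002  0.001]
 [-0.002  1.    -0.003]
 [-0.001 -0.003 -1.   ]] [-0.36  0.8   0.28  1.56 -0.27  0.82  1.6 ]
top one_well_carrier 2241.0 [ 0.4179 -0.2699 -0.1554] 0.355
top soup_cup 486.0 [ 0.4509 -0.2781  0.0194] 0.062
top soup_spoon 282.0 [ 0.375  -0.2661 -1.7086] 0.167
side one_well_carrier 1504.0 [ 0.4152 -0.2742 -0.1654] 0.516
side soup_cup 500.0 [ 0.4522 -0.2752 -0.0687] 0.217
side soup_spoon 257.0 [ 0.3738 -0.2621 -1.7086] 0.179
[[0.01,0,0.64,0,0,0,0.1],[0.01,0,0.63,0,0,0,0.1],[0,0.01,0.64,-0.01,0.01,0,0.1],[0.01,0,0.63,0,0,0.01,0.1],[0,0,0,0,0,0,0.1],[0,0,0,0,0,0,0.1],[0,0,0,0,0,0,1],[0,0,0,0,0,0,1],[0,0,0,0,0,0,1],[0,0,0,0,0,0,1],[0,0,0,0,0,0,1],[0,0,0,0,0,0,1]]
12
```

jog_arm --pt "0.01 0 0.64 0 0 0 0.1" --pt "0.01 0 0.64 0 0 0 0.1" --pt "0 0.01 0.65 0 0 0 0.1" --pt "0 0 0.65 0 0 0 0.1" --pt "0 0 0 0 0 0 0.1" --pt "0 0 0 0 0 0 0.1" --pt "0 0 0 0 0 0 1" --pt "0 0 0 0 0 0 1" --pt "0 0 0 0 0 0 1" --pt "0 0 0 0 0 0 1" --pt "0 0 0 0 0 0 1" --pt "0 0 0 0 0 0 1"

```text
clock: 25.25
ee_pos: [0.6613, 0.1045, 0.0192]
eef_rot: [-0.004, 3.138, -0.001]
force: [-0.9, 0.6, 6.6]
width: 0.0598
grasp_force: 42.8
```

```bash
python3 -c "
from pl import *
c=np.array([.613,-.1895,0]);Rz=R.from_euler('z',.006)
w=c+Rz.apply([.035,-.038,0]);print(w,c+Rz.apply([.035,.044,0]),c+Rz.apply([-.045,0,0]))
pl([(.66,.104,.13,1.571,1,.033),(w[0],w[1],.13,.006,1,.036),(2,1)])"
```

```text
[ 0.64822737 -0.22728932  0.        ] [ 0.64773537 -0.14529079  0.        ] [ 0.56800081 -0.18977     0.        ]
[[0.01,0,-0.69,0,0.01,0,1],[0.01,-0.01,-0.69,0,0.01,0,1],[0,0,-0.7,0,0,0.01,1],[0.01,-0.01,-0.69,-0.01,0.01,0,1],[0.02,-0.69,0,0,0,0.87,1],[-0.06,-0.69,0,0,0,0.87,1],[-0.15,-0.67,0,0,0,0.87,1],[-0.24,-0.65,0,0,0,0.87,1],[-0.32,-0.61,0,0,0,0.87,1],[-0.4,-0.56,0,0,0,0.87,1],[-0.47,-0.51,0,0,0,0.87,1],[-0.53,-0.44,0,0,0,0.87,1],[-0.58,-0.37,0,0,0,0.87,1],[-0.63,-0.29,0,0,0,0.87,1],[-0.66,-0.2,0,0,0,0.87,1],[-0.68,-0.11,0,0,0,0.87,1],[0,0,0,0,0,0,1],[0,0,0,0,0,0,1]]
18
```

jog_arm --pt "0 0 -0.69 0 0 0 1" --pt "0 0 -0.69 0 0 0 1" --pt "0 0 -0.7 0 0 0 1" --pt "0 0 -0.69 0 0 0 1" --pt "0.02 -0.69 0 0 0 0.87 1" --pt "-0.06 -0.69 0 0 0 0.87 1" --pt "-0.15 -0.67 0 0 0 0.87 1" --pt "-0.24 -0.65 0 0 0 0.87 1" --pt "-0.32 -0.61 0 0 0 0.87 1" --pt "-0.4 -0.56 0 0 0 0.87 1" --pt "-0.47 -0.51 0 0 0 0.87 1" --pt "-0.53 -0.44 0 0 0 0.87 1" --pt "-0.58 -0.37 0 0 0 0.87 1" --pt "-0.63 -0.29 0 0 0 0.87 1" --pt "-0.66 -0.2 0 0 0 0.87 1" --pt "-0.68 -0.11 0 0 0 0.87 1" --pt "0 0 0 0 0 0 1" --pt "0 0 0 0 0 0 1"

```text
clock: 27.5
ee_pos: [0.6492, -0.2252, 0.1285]
eef_rot: [2.211, 2.231, 0.002]
force: [1.4, 0.9, -2.0]
width: 0.06
grasp_force: 44.2
```

```bash
python3 -c "
from pl import *
o=manip.get_obs();print(R.from_rotvec(o['eef_rot']).as_matrix().round(3))
s=snap('side');im=s['img'][:,:,::-1][140:270,270:400];cv2.imwrite('pics/f.png',cv2.resize(im,None,fx=4,fy=4,interpolation=2))
pl([(.6482,-.2273,.05,.006,1,.033),(.6482,-.2273,.026,.006,1,.01),(2,1)])"
```

```text
[[-0.009  1.     0.002]
 [ 1.     0.009  0.   ]
 [ 0.     0.002 -1.   ]]
[[-0.02,-0.01,0.65,0,0,0.01,1],[-0.02,-0.01,0.66,0.01,0,0.01,1],[-0.03,-0.01,0.65,0,0,0,1],[0,0,0.2,0,0,0,1],[0,0,0.2,0,0,0,1],[0,0,0.2,0,0,0,1],[0,0,0,0,0,0,1],[0,0,0,0,0,0,1]]
8
```

View pics/f.png

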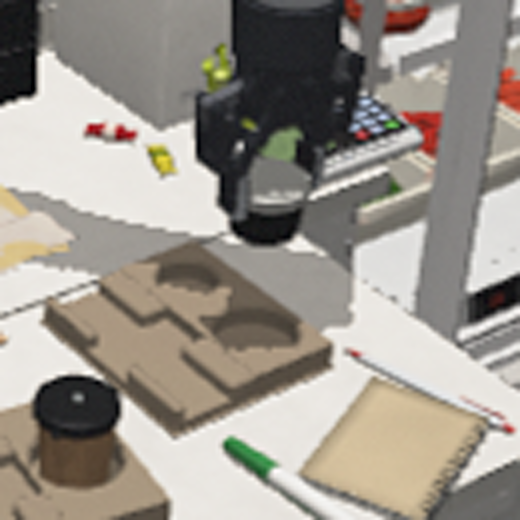

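jog_arm --pt "-0.01 0 0.65 0 0 0 1" --pt "-0.01 0 0.65 0 0 0 1" --pt "0 0 0.65 0 0 0 1" --pt "0 0 0.2 0 0 0 1" --pt "0 0 0.2 0 0 0 1" --pt "0 0 0.2 0 0 0 1" --pt "0 0 0 0 0 0 1" --pt "0 0 0 0 0 0 1"

```text
clock: 28.55
ee_pos: [0.6494, -0.2279, 0.0271]
eef_rot: [2.212, 2.227, 0.0]
force: [-0.0, 0.4, -2.0]
width: 0.0601
grasp_force: 44.2
```

jog_arm --pt "0 0 0.04 0 0 0 1" --pt "0 0 0 0 0 0 1" --pt "0 0 0 0 0 0 0.12" --pt "0 0 0 0 0 0 0.12" --pt "0 0 0 0 0 0 0.12" --pt "0 0 0 0 0 0 0.12" --pt "0 0 -0.4 0 0 0 0.12" --pt "0 0 -0.9 0 0 0 0.12" --pt "0 0 -0.9 0 0 0 0.12" --pt "0 0 -0.9 0 0 0 0.12" --pt "0 0 -0.9 0 0 0 0.12" --pt "0 0 0 0 0 0 0.12" --pt "0 0 0 0 0 0 0.12"

```text
clock: 30.18
ee_pos: [0.6487, -0.2271, 0.1852]
eef_rot: [2.213, 2.228, 0.0]
force: [0.6, 0.8, 0.0]
width: 0.0753
grasp_force: 0.0
```

```bash
python3 -c "
from pl import *
from fit import *
for c in('top','side'):
    s=snap(c)
    for n,g,z in (('two_well_carrier',(.613,-.19,0),0),('rice_tub',(.648,-.227,0),.006),('dip_pot',(.4425,.2,0),0)):
        q=outline_of(c,n)
        if q:
            m=q[0]['region'].astype(float);r=fit(n,g,[(s,m)],z=z);print(c,n,m.sum(),r[0].round(4),round(r[1],3))
pl([(.4425,.2,.18,.1,.25,.037),(2,.25)])"
```

```text
top two_well_carrier 2202.0 [ 0.6112 -0.1899 -0.0136] 0.478
top rice_tub 385.0 [ 0.6521 -0.2239  0.0706] 0.146
top dip_pot 193.0 [0.4418 0.2006 0.0099] 0.192
side two_well_carrier 1719.0 [ 0.61   -0.1932  0.0173] 0.246
side rice_tub 362.0 [ 0.6496 -0.2278  0.0755] 0.146
side dip_pot 35.0 [0.441  0.2082 0.1325] 3.802
[[0.82,-0.39,0.01,0,0,-0.05,0.25],[0.83,-0.38,0.01,0,0,-0.05,0.25],[0.83,-0.38,0.01,0,0,-0.05,0.25],[0.83,-0.37,0.01,0,0,-0.05,0.25],[0.84,-0.37,0.01,0,0,-0.05,0.25],[0.84,-0.36,0.01,0,0,-0.05,0.25],[0.84,-0.35,0,0,0,-0.05,0.25],[0.84,-0.35,0.01,0,0,-0.05,0.25],[0.85,-0.34,0,0,0,-0.04,0.25],[0.85,-0.34,0.01,0,0,-0.05,0.25],[0.85,-0.33,0,0,0,-0.04,0.25],[0.85,-0.32,0.01,0,0.01,-0.05,0.25],[0.86,-0.32,0,0,0,-0.04,0.25],[0,0,0,0,0,0,0.25],[0,0,0,0,0,0,0.25]]
15
```

jog_arm --pt "0.82 -0.39 0.01 0 0 -0.05 0.25" --pt "0.83 -0.38 0.01 0 0 -0.05 0.25" --pt "0.83 -0.38 0.01 0 0 -0.05 0.25" --pt "0.83 -0.37 0.01 0 0 -0.05 0.25" --pt "0.84 -0.37 0.01 0 0 -0.05 0.25" --pt "0.84 -0.36 0.01 0 0 -0.05 0.25" --pt "0.84 -0.35 0 0 0 -0.05 0.25" --pt "0.84 -0.35 0.01 0 0 -0.05 0.25" --pt "0.85 -0.34 0 0 0 -0.04 0.25" --pt "0.85 -0.34 0.01 0 0 -0.05 0.25" --pt "0.85 -0.33 0 0 0 -0.04 0.25" --pt "0.85 -0.32 0.01 0 0 -0.05 0.25" --pt "0.86 -0.32 0 0 0 -0.04 0.25" --pt "0 0 0 0 0 0 0.25" --pt "0 0 0 0 0 0 0.25"

```text
clock: 32.45
ee_pos: [0.4432, 0.1994, 0.1805]
eef_rot: [2.106, 2.327, -0.0]
force: [-0.3, -0.1, 0.6]
width: 0.0644
grasp_force: 0.0
```

```bash
python3 -c "
from pl import *
from fit import *
for c in('top',):
    s=snap(c);print('z')
    for n,g,z in (('two_well_carrier',(.613,-.19,0),0),('rice_tub',(.648,-.227,0),.006)):
        q=outline_of(c,n)
        if q:
            m=q[0]['region'].astype(float);r=fit(n,g,[(s,m)],z=z);print(c,n,m.sum(),r[0].round(4),round(r[1],3))
s=snap('side');im=s['img'][:,:,::-1][130:270,180:380];cv2.imwrite('pics/g.png',cv2.resize(im,None,fx=4,fy=4,interpolation=2))
pl([(.4425,.2,.02,.1,.25,.033),(2,.25)])"
```

```text
z
top two_well_carrier 2742.0 [ 0.6128 -0.1902  0.0039] 0.191
top rice_tub 438.0 [ 0.6528 -0.2254  0.074 ] 0.063
[[0.01,0,0.8,0,0,0,0.25],[0.01,-0.01,0.8,0,0,0,0.25],[0.01,0,0.8,0,0,-0.01,0.25],[0,-0.01,0.81,0.01,0.01,0,0.25],[0.01,0,0.8,0,0,-0.01,0.25],[0,0,0,0,0,0,0.25],[0,0,0,0,0,0,0.25]]
7
```

View pics/g.png

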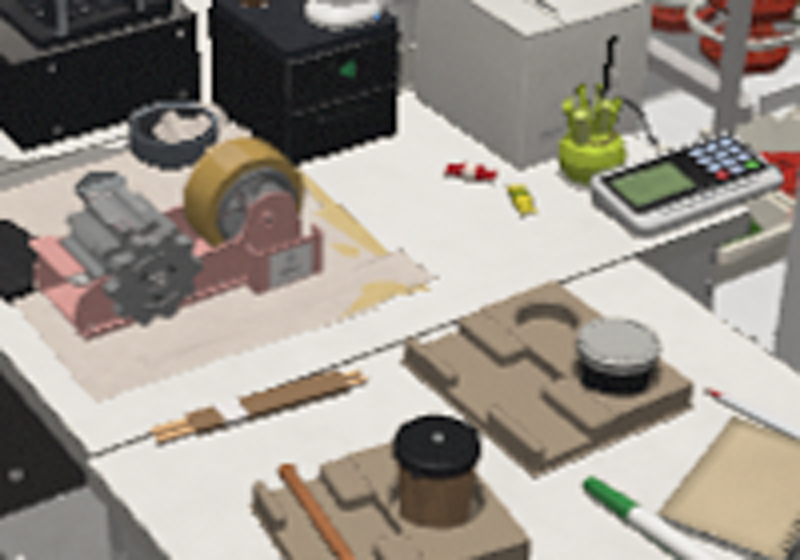

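jog_arm --pt "0.01 0 0.8 0 0 0 0.25" --pt "0.01 0 0.8 0 0 0 0.25" --pt "0 0 0.8 0 0 0 0.25" --pt "0 0 0.81 0 0 0 0.25" --pt "0 0 0.82 0 0 0 0.25" --pt "0 0 0 0 0 0 0.25" --pt "0 0 0 0 0 0 1" --pt "0 0 0 0 0 0 1" --pt "0 0 0 0 0 0 1" --pt "0 0 0 0 0 0 1" --pt "0 0 0 0 0 0 1" --pt "0 0 0 0 0 0 1" --grip_force 30

```text
clock: 34.15
ee_pos: [0.4437, 0.2007, 0.0203]
eef_rot: [2.106, 2.327, 0.003]
force: [-0.6, -0.3, 6.6]
width: 0.0424
grasp_force: 31.1
```

```bash
python3 -c "
from pl import *
p=manip.get_obs()['ee_pos']
pl([(p[0],p[1],.21,.1,1,.035),(.6475,-.1456,.19,.006,1,.036),(2,1)])"
```

```text
[[0,0,-0.79,0,0,0,1],[0,0,-0.79,0,0,0,1],[0,0,-0.79,0.01,0,0,1],[0,0,-0.79,0,0,0,1],[0,0.01,-0.79,0.01,0,0,1],[-0.01,0,-0.79,0,0.01,0,1],[-0.76,0.35,0.04,0,0,0.05,1],[-0.76,0.36,0.04,0,0,0.05,1],[-0.75,0.36,0.04,0,0,0.05,1],[-0.75,0.37,0.04,0,0,0.05,1],[-0.75,0.37,0.04,0,0,0.05,1],[-0.75,0.38,0.04,0,0,0.05,1],[-0.74,0.38,0.04,0,0,0.05,1],[-0.74,0.39,0.04,0,0,0.06,1],[-0.74,0.4,0.04,0,0,0.05,1],[-0.73,0.4,0.05,0,0,0.06,1],[-0.73,0.41,0.04,0,0,0.05,1],[-0.73,0.42,0.05,0,0,0.06,1],[0,0,0,0,0,0,1],[0,0,0,0,0,0,1]]
20
```

jog_arm --pt "0 0 -0.79 0 0 0 1" --pt "0 0 -0.79 0 0 0 1" --pt "0 0 -0.79 0 0 0 1" --pt "0 0 -0.79 0 0 0 1" --pt "0 0 -0.79 0 0 0 1" --pt "0 0 -0.79 0 0 0 1" --pt "-0.76 0.35 0.04 0 0 0.05 1" --pt "-0.76 0.36 0.04 0 0 0.05 1" --pt "-0.75 0.36 0.04 0 0 0.05 1" --pt "-0.75 0.37 0.04 0 0 0.05 1" --pt "-0.75 0.37 0.04 0 0 0.05 1" --pt "-0.75 0.38 0.04 0 0 0.05 1" --pt "-0.74 0.38 0.04 0 0 0.05 1" --pt "-0.74 0.39 0.04 0 0 0.06 1" --pt "-0.74 0.4 0.04 0 0 0.05 1" --pt "-0.73 0.4 0.05 0 0 0.06 1" --pt "-0.73 0.41 0.04 0 0 0.05 1" --pt "-0.73 0.42 0.05 0 0 0.06 1" --pt "0 0 0 0 0 0 1" --pt "0 0 0 0 0 0 1"

```text
clock: 36.65
ee_pos: [0.6463, -0.1443, 0.1895]
eef_rot: [2.214, 2.227, 0.0]
force: [-0.0, 1.3, -0.2]
width: 0.0417
grasp_force: 31.1
```

```bash
python3 -c "
from pl import *
pl([(.6475,-.1456,.06,.006,1,.033),(.6475,-.1456,.028,.006,1,.011),(2,1)])"
```

```text
[[-0.01,0.01,0.81,0,0,0,1],[-0.01,0.01,0.81,0,0,0,1],[-0.01,0,0.81,0,0,0,1],[0,0.01,0.81,0.01,0,0,1],[0,0,0.27,0,0,0,1],[0,0,0.26,0,0,0,1],[0,0,0.27,0,0,0,1],[0,0,0,0,0,0,1],[0,0,0,0,0,0,1]]
9
```

jog_arm --pt "0 0.01 0.81 0 0 0 1" --pt "0 0.01 0.81 0 0 0 1" --pt "0 0 0.81 0 0 0 1" --pt "0 0 0.81 0 0 0 1" --pt "0 0 0.27 0 0 0 1" --pt "0 0 0.26 0 0 0 1" --pt "0 0 0.27 0 0 0 1" --pt "0 0 0 0 0 0 1" --pt "0 0 0 0 0 0 1"

```text
clock: 37.78
ee_pos: [0.6481, -0.1459, 0.0286]
eef_rot: [2.213, 2.225, 0.001]
force: [0.7, 0.1, 0.6]
width: 0.0422
grasp_force: 31.1
```

jog_arm --pt "0 0 0.04 0 0 0 1" --pt "0 0 0 0 0 0 1" --pt "0 0 0 0 0 0 0.3" --pt "0 0 0 0 0 0 0.3" --pt "0 0 0 0 0 0 0.3" --pt "0 0 0 0 0 0 0.3" --pt "0 0 -0.4 0 0 0 0.4" --pt "0 0 -0.8 0 0 0 0.5" --pt "0 0 -0.8 0 0 0 0.5" --pt "0 0 -0.8 0 0 0 0.5" --pt "0 0 0 0 0 0 0.5" --pt "0 0 0 0 0 0 0.5"

```text
clock: 39.28
ee_pos: [0.6473, -0.1451, 0.1386]
eef_rot: [2.214, 2.226, 0.0]
force: [0.0, 0.8, -0.0]
width: 0.0427
grasp_force: 0.0
```

```bash
python3 -c "
from pl import *
pl([(.419,-.104,.13,-.106+1.571,.5,.037),(2,.5)])"
```

```text
[[0.08,-0.44,0.02,0,0,0.86,0.5],[0.02,-0.45,0.02,0,0,0.86,0.5],[-0.03,-0.44,0.01,0,0,0.86,0.5],[-0.09,-0.44,0.02,0,0,0.86,0.5],[-0.15,-0.42,0.01,0,0,0.86,0.5],[-0.2,-0.4,0.02,0,0,0.86,0.5],[-0.25,-0.37,0.01,0,0,0.86,0.5],[-0.29,-0.34,0.02,0,0,0.87,0.5],[-0.33,-0.29,0.01,0,0,0.86,0.5],[-0.37,-0.25,0.02,0,0,0.87,0.5],[-0.4,-0.2,0.01,0,0,0.86,0.5],[-0.42,-0.15,0.02,0,0,0.87,0.5],[-0.44,-0.09,0.01,0.01,-0.01,0.86,0.5],[0,0,0,0,0,0,0.5],[0,0,0,0,0,0,0.5]]
15
```

jog_arm --pt "0.08 -0.44 0.02 0 0 0.86 0.5" --pt "0.02 -0.45 0.02 0 0 0.86 0.5" --pt "-0.03 -0.44 0.01 0 0 0.86 0.5" --pt "-0.09 -0.44 0.02 0 0 0.86 0.5" --pt "-0.15 -0.42 0.01 0 0 0.86 0.5" --pt "-0.2 -0.4 0.02 0 0 0.86 0.5" --pt "-0.25 -0.37 0.01 0 0 0.86 0.5" --pt "-0.29 -0.34 0.02 0 0 0.87 0.5" --pt "-0.33 -0.29 0.01 0 0 0.86 0.5" --pt "-0.37 -0.25 0.02 0 0 0.87 0.5" --pt "-0.4 -0.2 0.01 0 0 0.86 0.5" --pt "-0.42 -0.15 0.02 0 0 0.87 0.5" --pt "-0.44 -0.09 0.01 0 0 0.86 0.5" --pt "0 0 0 0 0 0 0.5" --pt "0 0 0 0 0 0 0.5"

```text
clock: 41.15
ee_pos: [0.4198, -0.1043, 0.1298]
eef_rot: [3.136, -0.161, 0.003]
force: [-0.7, -0.2, 0.4]
width: 0.0428
grasp_force: 0.0
```

```bash
python3 -c "
from pl import *
from fit import *
for c in('top','side'):
    s=snap(c)
    for n,g,z in (('two_well_carrier',(.613,-.19,0),0),('rice_tub',(.651,-.227,0),.006),('dip_pot',(.648,-.1455,0),.006),('chopsticks',(.42,-.103,-.1),0)):
        q=outline_of(c,n)
        if q:
            m=q[0]['region'].astype(float);r=fit(n,g,[(s,m)],z=z);print(c,n,m.sum(),r[0].round(4),round(r[1],3))
im=s['img'][:,:,::-1][160:260,240:380];cv2.imwrite('pics/i.png',cv2.resize(im,None,fx=5,fy=5,interpolation=2))
pl([(.4185,-.104,.025,-.106+1.571,.5,.033),(.4185,-.104,.004,-.106+1.571,.5,.011),(1,.5)])"
```

```text
top two_well_carrier 1445.0 [ 0.6137 -0.1899  0.0009] 1.239
top rice_tub 426.0 [ 0.6528 -0.2244  0.0752] 0.046
top dip_pot 216.0 [ 0.6516 -0.1439  0.0752] 0.059
top chopsticks 265.0 [ 0.391  -0.0996 -0.0745] 0.811
side two_well_carrier 1511.0 [ 0.6095 -0.1919  0.0008] 0.404
side rice_tub 358.0 [ 0.6497 -0.2259 -0.0784] 0.154
side dip_pot 471.0 [ 0.6574 -0.1362 -0.1495] 1.432
side chopsticks 330.0 [ 0.4189 -0.105  -0.1184] 0.147
[[-0.01,0,0.66,0,0,0,0.5],[0,0,0.66,0,0,0,0.5],[-0.01,0,0.65,0,-0.01,0,0.5],[0,-0.01,0.66,0.01,0,0,0.5],[0,0,0.26,0,0,0,0.5],[0,0,0.26,0,0,0,0.5],[0,0,0,0,0,0,0.5]]
7
```

View pics/i.png

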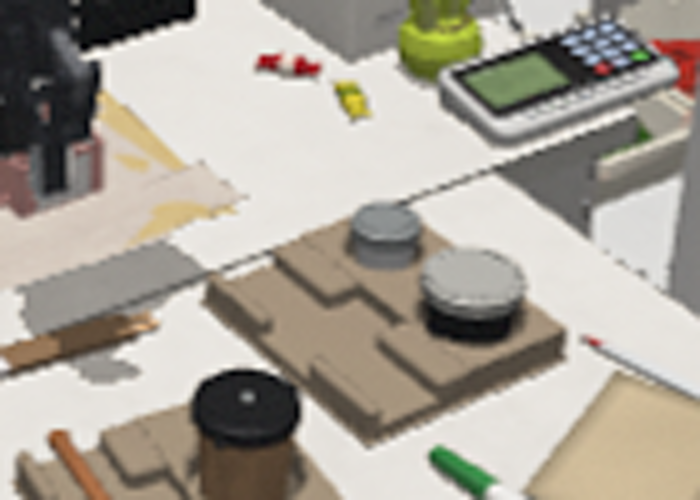

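jog_arm --pt "0 0 0.66 0 0 0 0.5" --pt "0 0 0.66 0 0 0 0.5" --pt "0 0 0.65 0 0 0 0.5" --pt "0 0 0.66 0 0 0 0.5" --pt "0 0 0.26 0 0 0 0.5" --pt "0 0 0.25 0 0 0 0.5" --pt "0 0 0 0 0 0 0.5" --pt "0 0 0 0 0 0 1" --pt "0 0 0 0 0 0 1" --pt "0 0 0 0 0 0 1" --pt "0 0 0 0 0 0 1" --pt "0 0 0 0 0 0 1" --grip_force 30

```text
clock: 43.15
ee_pos: [0.4217, -0.1049, 0.0072]
eef_rot: [3.137, -0.165, -0.004]
force: [0.0, -0.1, 6.1]
width: 0.0201
grasp_force: 29.9
```

```bash
python3 -c "
from pl import *
p=manip.get_obs()['ee_pos']
pl([(p[0],p[1],.15,1.465,1,.033),(.566,-.1925,.15,.003,1,.036),(2,1)])"
```

```text
[[0,0,-0.71,0,0,0,1],[0,0,-0.71,0,0,0,1],[0,0,-0.72,0,0.01,0,1],[0,0,-0.71,0,0,0,1],[-0.01,0,-0.72,0.01,0.01,0,1],[0.32,0.15,0,0,0,-0.93,1],[0.29,0.19,0,0,0,-0.93,1],[0.26,0.23,0,0,0,-0.93,1],[0.23,0.27,0,0,0,-0.93,1],[0.19,0.3,0,0,0,-0.93,1],[0.15,0.32,0,0,0,-0.93,1],[0.1,0.34,0,0,0,-0.94,1],[0.05,0.35,0,0,0,-0.93,1],[0.01,0.35,0,0,0,-0.94,1],[-0.04,0.35,0,0,0,-0.93,1],[-0.09,0.34,0,0,0,-0.94,1],[-0.14,0.32,0,0,0,-0.93,1],[0,0,0,0,0,0,1],[0,0,0,0,0,0,1]]
19
```

jog_arm --pt "0 0 -0.71 0 0 0 1" --pt "0 0 -0.71 0 0 0 1" --pt "0 0 -0.72 0 0 0 1" --pt "0 0 -0.71 0 0 0 1" --pt "0 0 -0.72 0 0 0 1" --pt "0.32 0.15 0 0 0 -0.93 1" --pt "0.29 0.19 0 0 0 -0.93 1" --pt "0.26 0.23 0 0 0 -0.93 1" --pt "0.23 0.27 0 0 0 -0.93 1" --pt "0.19 0.3 0 0 0 -0.93 1" --pt "0.15 0.32 0 0 0 -0.93 1" --pt "0.1 0.34 0 0 0 -0.94 1" --pt "0.05 0.35 0 0 0 -0.93 1" --pt "0.01 0.35 0 0 0 -0.94 1" --pt "-0.04 0.35 0 0 0 -0.93 1" --pt "-0.09 0.34 0 0 0 -0.94 1" --pt "-0.14 0.32 0 0 0 -0.93 1" --pt "0 0 0 0 0 0 1" --pt "0 0 0 0 0 0 1" --pt "0 0 0 0 0 0 1"

```text
clock: 45.65
ee_pos: [0.5657, -0.1919, 0.1491]
eef_rot: [-2.218, -2.221, 0.005]
force: [0.8, -0.1, -0.3]
width: 0.0205
grasp_force: 29.4
```

```bash
python3 -c "
from pl import *
from fit import *
o=manip.get_obs();print(R.from_rotvec(o['eef_rot']).as_matrix().round(3))
s=snap('side')
for n,g,z in (('chopsticks',(.566,-.195,1.57),o['ee_pos'][2]-.007),('two_well_carrier',(.613,-.19,0),0)):
  q=outline_of('side',n)
  if q: m=q[0]['region'].astype(float);r=fit(n,g,[(s,m)],z=z);print(n,m.sum(),r[0].round(4),round(r[1],3))
im=s['img'][:,:,::-1][150:250,240:360];cv2.imwrite('pics/j.png',cv2.resize(im,None,fx=5,fy=5,interpolation=2))
pl([(.566,-.189,.045,.003,1,.033),(.566,-.189,.021,.003,1,.01),(2,1)])"
```

```text
[[-0.001  1.    -0.004]
 [ 1.     0.001 -0.   ]
 [-0.    -0.004 -1.   ]]
chopsticks 258.0 [ 0.5646 -0.2004  1.5634] 0.418
two_well_carrier 1668.0 [ 0.6092 -0.195   0.0237] 0.306
[[0.02,0,0.65,-0.01,0,0,1],[0.02,0,0.65,0,0,0,1],[0.02,0,0.65,-0.01,0,0,1],[0.02,0,0.66,0,0,-0.01,1],[0,0,0.2,0,0,0,1],[0,0,0.2,0,0,0,1],[0,0,0.2,0,0,0,1],[0,0,0,0,0,0,1],[0,0,0,0,0,0,1]]
9
```

View pics/j.png

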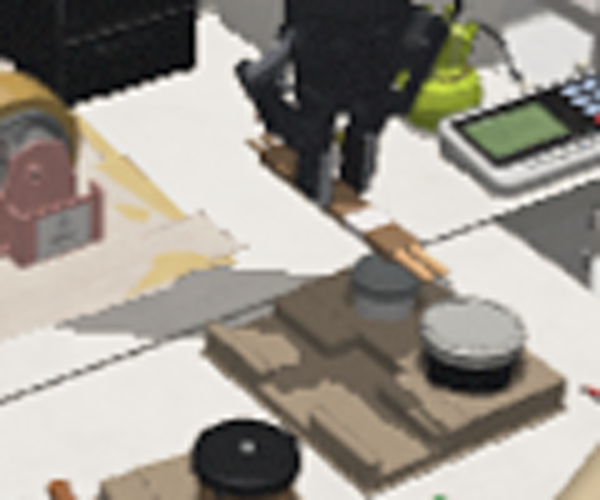

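```bash
python3 -c "
from pl import *
s=snap('side')
for q in ((437,272),(255,144),(270,158),(405,255)): print(ray(s,(240+q[0]/5-.4,150+q[1]/5-.4),.146).round(4))
"
```

```text
[ 0.5681 -0.2812  0.146 ]
[ 0.5626 -0.1197  0.146 ]
[ 0.5608 -0.1372  0.146 ]
[ 0.5638 -0.2589  0.146 ]
```

jog_arm --pt "0.04 0 0.65 0 0 0 1" --pt "0.04 0 0.65 0 0 0 1" --pt "0.04 0 0.65 0 0 0 1" --pt "0.03 0 0.66 0 0 0 1" --pt "0 0 0.2 0 0 0 1" --pt "0 0 0.2 0 0 0 1" --pt "0 0 0.2 0 0 0 1" --pt "0 0 0 0 0 0 1" --pt "0 0 0 0 0 0 1"

```text
clock: 46.98
ee_pos: [0.5663, -0.1867, 0.0213]
eef_rot: [-2.218, -2.223, 0.004]
force: [0.2, -0.4, -0.2]
width: 0.02
grasp_force: 29.4
```

jog_arm --pt "0 0 0.05 0 0 0 1" --pt "0 0 0 0 0 0 1" --pt "0 0 0 0 0 0 0.62" --pt "0 0 0 0 0 0 0.62" --pt "0 0 0 0 0 0 0.62" --pt "0 0 0 0 0 0 0.62" --pt "0 0 -0.2 0 0 0 0.62" --pt "0 0 -0.6 0 0 0 0.62" --pt "0 0 -0.9 0 0 0 0.5" --pt "0 0 -0.9 0 0 0 0.5" --pt "0 0 -0.9 0 0 0 0.5" --pt "0 0 -0.9 0 0 0 0.5" --pt "0 0 0 0 0 0 0.5" --pt "0 0 0 0 0 0 0.5"

```text
clock: 48.72
ee_pos: [0.5661, -0.1861, 0.1947]
eef_rot: [-2.217, -2.222, 0.004]
force: [-0.2, 0.4, 0.1]
width: 0.0427
grasp_force: 0.0
```

```bash
python3 -c "
from pl import *
pl([(.5,.1,.25,.003,.5,.037),(2,.5)])"
```

```text
[[0.8,-0.18,-0.15,0,0,0,0.5],[0.79,-0.18,-0.15,0,0,0,0.5],[0.8,-0.18,-0.15,0,0,0,0.5],[0.79,-0.18,-0.15,0,0,0,0.5],[0.8,-0.18,-0.16,-0.01,0,0,0.5],[0.79,-0.18,-0.15,0,0,0,0.5],[0.8,-0.19,-0.16,-0.01,0,0,0.5],[0.79,-0.18,-0.15,0,0,0,0.5],[0.8,-0.19,-0.16,-0.01,0,0,0.5],[0,0,0,0,0,0,0.5],[0,0,0,0,0,0,0.5]]
11
```

jog_arm --pt "0.8 -0.18 -0.15 0 0 0 0.5" --pt "0.8 -0.18 -0.15 0 0 0 0.5" --pt "0.8 -0.18 -0.15 0 0 0 0.5" --pt "0.8 -0.18 -0.15 0 0 0 0.5" --pt "0.8 -0.18 -0.15 0 0 0 0.5" --pt "0.8 -0.18 -0.15 0 0 0 0.5" --pt "0.8 -0.18 -0.15 0 0 0 0.5" --pt "0.8 -0.18 -0.15 0 0 0 0.5" --pt "0.8 -0.18 -0.15 0 0 0 0.5" --pt "0 0 0 0 0 0 0.5" --pt "0 0 0 0 0 0 0.5"

```text
clock: 50.1
ee_pos: [0.5007, 0.1007, 0.2481]
eef_rot: [-2.218, -2.222, 0.007]
force: [0.3, -0.6, -0.0]
width: 0.0427
grasp_force: 0.0
```

```bash
python3 -c "
from pl import *
from fit import *
S={}
for c in('top','side'):
    s=snap(c);S[c]=s['img'][:,:,::-1]
    for n,g,z in (('chopsticks',(.566,-.19,1.57),.012),('soup_spoon',(.372,-.267,-1.713),.012),('tape_grey',0,0),('order_pad',0,0),('marker',0,0)):
        if z==0: print(n,[np.round(i['xyz'],3) for i in spot_point(c,n)[:1]]);continue
        q=outline_of(c,n)
        if q: m=q[0]['region'].astype(float);r=fit(n,g,[(s,m)],z=z);print(c,n,m.sum(),r[0].round(4),round(r[1],3))
cv2.imwrite('pics/k.png',np.hstack([cv2.resize(S['top'][120:265,265:375],(440,580),interpolation=2),cv2.resize(S['side'][175:295,235:310],(360,580),interpolation=2)]))"
```

```text
top chopsticks 434.0 [ 0.5696 -0.1916  1.5821] 0.196
top soup_spoon 286.0 [ 0.3758 -0.2656 -1.7138] 0.199
tape_grey []
order_pad [array([ 0.656, -0.374,  0.001])]
marker [array([ 0.568, -0.376,  0.002])]
side chopsticks 290.0 [ 0.567  -0.1899  1.5718] 0.179
side soup_spoon 509.0 [ 0.3825 -0.2484 -2.1346] 1.449
tape_grey [array([ 0.541,  0.269, -0.001])]
order_pad [array([ 0.653, -0.226,  0.003])]
marker [array([ 0.57 , -0.372, -0.002])]
```

View pics/k.png

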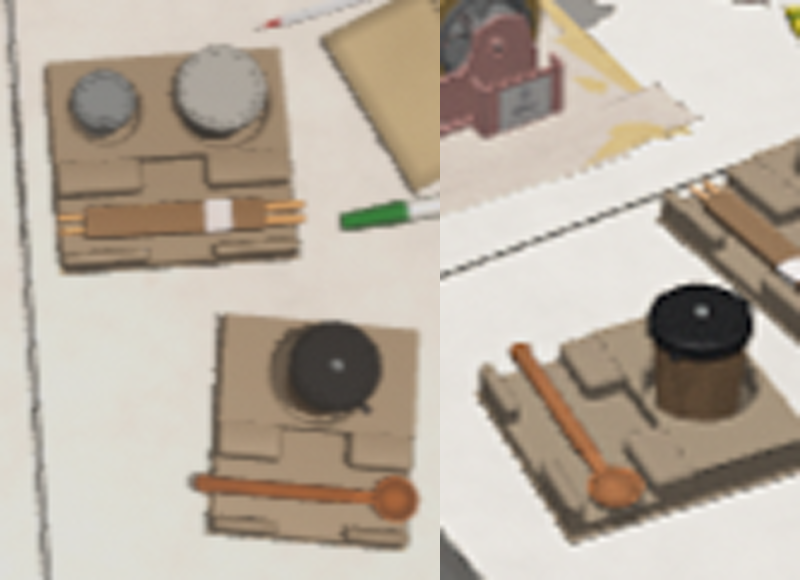

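```bash
python3 -c "
from plant import manip
print(manip.sign_off())"
```

```text
the job is handed in; nothing more can be done
None
```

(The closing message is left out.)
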